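# Tap the shaker's bearing cup home

### The arm

A 7-joint arm with a two-finger parallel gripper is mounted at the origin on the work surface. World frame = base frame: x ahead of the robot, y to its left, z up, the work surface at z = 0. Lengths are in m, angles in rad, forces in N, time in s.
With the tool pointing down it reaches from about 0.425 to 0.925 m from the base axis. Payload 6.8 kg.
Tool frame: the origin (TCP) lies midway between the tips of the shut fingers; the grasp point (between the pads) lies 19 mm behind it; y points along the fingers, z is the direction in which the jaws open and shut, and the axes are right-handed (so a half turn about y gives the same grasp; the last joint's range is limited). The gripper opens to 85 mm and grips with 20 to 120 N. Pads are 22 mm wide; open, the fingers measure 114 mm over their backs; the gripper's body (76 mm by 85 mm) begins 54 mm behind the grasp point. The pads swing forward as they close: fully open they stand 13 mm farther back than shut.
Start: joints at [1.007, 0.477, 0.022, 1.555, -0.011, 1.109, -0.083], TCP at [0.297, -0.606, 0.231] pointing down, gripper open.
Joint ranges: [-2.96, 2.96], [-0.34, 2.1], [-1.41, 1.46], [0.24, 2.44], [-1.37, 4.51], [0.17, 1.92], [-2.96, 2.96]. Speed limits (rad/s): [2.39, 2.39, 3.14, 3.14, 3.14, 3.14, 3.14].

### API

Orientations are given as a rotation vector (axis times angle).
In Python, from bench import r gives the robot as it stands.
- The arm moves only by the tool send_rows, never from a script. Its argument "rows" is text: rows parted by semicolons, each of 6 numbers parted by spaces: the shift along the world's x, y, z in m, then the turn, a rotation vector about the world's x, y, z in rad. A call has 1 to 20 rows; each row shifts and turns the commanded pose from where the row before left it; what a row does not reach is not made up. A row lasts 1/10 s, in which the tool goes at most 50 mm and 8.59 degrees, less where a joint would pass 70% of its speed; a pose out of reach is approached as far as the arm can. A call is refused whole if a number of a shift passes 0.05 or a number of a turn 0.15, either way. A call with a gripper value outside its range is refused whole. "grip" is the finger opening in m, from 0 to 0.0854, set as the call begins (left out, the last holds). The fingers move at their own pace and stop on an object; "grip_force" is the grip in N (left out, the last holds). Time passes only in rows, so rows that do not move let the fingers close. It gives the time, the measured TCP pose, the force and the opening at its end, in the units of the state.
- r.get_obs(): the state, without advancing time (a new reading comes with each control period).
- r.grab_frame(name): name is "side" or "top"; returns a dict with "pixels" (384x512x3 uint8, red, green, blue), "intrinsics" (3x3 intrinsics, pixels), "position" and "orientation" of the camera in the world. Camera axes: x right, y up, looking along -z (the intrinsics and any distortion apply to the point x, -y, -z); pixel columns grow to the right and rows downward; lengths in m; the calibration is good to about 2 mm. A picture is of the moment at which its call begins. There is no depth.
- r.hand_in(): hands the job in, once; it reports no verdict.
The state is a dict: "clock": time; "joints": joint angles; "qvel": joint speeds; "tau": joint torques, N m; "tcp_pos": TCP position; "orientation": TCP orientation; "contact_force": force on the tool from outside, world axes, zero at the start; "moment": the same for the moment, N m; "grip_width": finger opening in m.
Only numpy, scipy, OpenCV 4.12 (cv2) and the standard library are available. Lean on these libraries where they do the work, as an engineer would, in place of code of your own. Each camera call takes 0.05 s, during which the arm holds its last target.

### The job

The flanged steel bearing cup has been started in the bore of the shaker's drive housing but stands proud and slightly askew. Take the drift from its holder and, with the drift alone, tap the cup down a little at a time on alternate sides of its rim, so that no side ever gets more than about 10 mm lower than the opposite one, until its flange sits flat on the thin spacer ring all round. Then stand the drift back in its holder and leave the other things where they are.

Things in the scene. Friction and masses are not known exactly. Their poses are not given: they have to be found in the camera images.
- housing: Grey painted drive housing, a block 170 x 170 x 70 mm fixed to the bench, with an upright bore of 93 mm diameter in the middle of its top face. A dark spacer ring, 4 mm thick and 112 mm across, lies on that face round the bore, under the cup's flange. Origin at the centre of its underside; z up. Bolt heads (5 mm high) at its top corners. Yaw varies by 0.4 rad either way.
- cup_top (a point): Bearing cup: plain steel ring, round flange 112 mm diameter, 8 mm thick, its barrel (90 mm diameter, 32 mm long) in the bore; its middle is open 66 mm across, so only the flat ring of 33 to 56 mm radius can be tapped. Point on the cup's axis, level with the flange's upper face (over the opening); z is the cup's axis. Home: 82 mm above the bench. Start: 11 to 15 mm higher, leaning up to 3.5 degrees.
- rim_front (a point): Point on the flange's upper face, 46 mm from the cup's axis on its -x side (x, y as the housing's); moves with the cup, good to tap on. Home: 82 mm above the bench. Stiff press fit: the cup stays where left. Pushed at a rim point with over 6 N (10 N at 30 mm/s) that side creeps down, half of it by sinking, half by leaning about the cup's middle, so the far side hardly moves.
- rim_back (a point): The same as rim_front, on the cup's +x side. A side of the flange that meets the spacer ring stops hard there.
- rim_left (a point): The same as rim_front, on the cup's +y side.
- rim_right (a point): The same as rim_front, on the cup's -y side.
- holder: Grey plastic block 90 x 90 x 50 mm fixed to the bench, with a round upright socket of 48 mm diameter, 38 mm deep, in the middle of its top. Origin at the centre of its underside; z up. The socket's floor is 12 mm above the origin. It stands to the left or to the right of the housing.
- drift_center (a point): Drift, half-way up (63 mm above the tip): round plastic tapping tool 126 mm long, about 0.2 kg, standing upright, tip down, in the holder. White lower part 40 mm in diameter, 60 mm long, tapering over its last 12 mm to a flat tip 24 mm across; above it a black round grip 26 mm in diameter, 66 mm long. z points up along the drift.
- drift_grip (a point): Point on the drift's axis 85 mm above its tip, the height to grasp it: 25 mm above the shoulder between white part and black grip, on which fingertips can rest.
- drift_tip (a point): Centre of the drift's flat tip.
- tube_rack: Bystander: white rack 100 x 200 x 35 mm with tubes up to 102 mm high; origin at the centre of its underside. It stands on the side of the housing away from the holder; loose.
- carton: Bystander: plain carton 80 x 160 x 60 mm beyond the housing; origin at the centre of its underside; loose.
- jar: Bystander: brown jar 72 mm in diameter, 85 mm high, beyond the housing; origin at the centre of its underside; loose.
Not all that is in view belongs to the job. Leave any red or yellow look-alike of the part that bears drift_center alone.

How it is judged:
On the way, in this order (a step that is already met when the one before it is completed fails the run):
1. the drift is lifted clear of its holder (z of drift_tip in the frame of holder above 0.052 m), for 0.1 s.
2. the flange is down on the spacer ring all round (z of each of rim_front, rim_back, rim_left, rim_right in the frame of housing below 0.084 m), for 0.2 s.
At the end, for the whole second after the job is handed in: The flange is within 2 mm of the spacer ring at all four rim points; the drift stands at rest in its holder, tip down on the socket's floor (within 6 mm), within 8 mm of the socket's middle and within 0.15 rad of upright (all of step 2 and horizontal distance between drift_tip and holder below 0.008 m and z of drift_tip in the frame of holder below 0.018 m and angle between drift_tip's own z axis and vertical below 0.15 rad and linear speed of drift below 0.02 m/s); the robot touches nothing.
It fails at once if the cup cocks: it leans more than 0.12 rad (11 mm across the flange's rim points) in the housing (angle between the z axis of cup_top and the z axis of housing, either way round above 0.12 rad).
It fails at once if the robot itself pushes the cup instead of the drift (contact force between the arm and cup above 1 N).
It fails at once if the gripper's fingers push the cup instead of the drift (contact force between the fingers and cup above 1 N).
It fails at once if a bystander is moved more than 25 mm (distance of any of tube_rack, carton, jar from where it was at the start of the episode above 0.025 m).
It also fails if it takes over 53 s, if anything falls off the work surface, if the arm or the gripper's body presses on something with over 40 N, if the wrist force passes 120 N, or if a joint passes its speed limit or range.

## Working session

There is one attempt and no reset: what is moved stays moved. The work goes in short steps, Python scripts to look and compute and a tool call to move; the robot and the scene stay as the last step left them, time stands still between calls to the robot, and variables do not carry over. Pictures are saved under pics/ and viewed, and the job is handed in when it is done.

Besides the shell and the picture viewer there is one more tool, called as name(argument=value, ...), one argument or row to a line, values as JSON. send_rows: Moves the arm, as the interface text tells. Its arguments: {"type":"object","properties":{"rows":{"type":"string"},"grip":{"type":"number"},"grip_force":{"type":"number"}},"required":["rows"]}

```bash
mkdir -p pics; ls; cat > h.py <<'E'
import numpy as np, cv2
from bench import r
from scipy.spatial.transform import Rotation as R
def grab(n,fn):
    f=r.grab_frame(n); cv2.imwrite('pics/'+fn,cv2.cvtColor(f['pixels'],cv2.COLOR_RGB2BGR)); 
    np.savez('pics/'+fn[:-4]+'.npz',**{k:np.array(v) for k,v in f.items() if k!='distortion' or v is not None},allow=1); return f
E
python3 - <<'E'
from h import *
for n in('top','side'):
    f=grab(n,n+'0.png'); print({k:v for k,v in f.items() if k!='pixels'})
print(r.get_obs())
E
```

```text
pics
{'intrinsics': array([[449.57996995,   0.        , 261.15631914],
       [  0.        , 449.57996995, 186.80658505],
       [  0.        ,   0.        ,   1.        ]]), 'position': array([ 0.46678944, -0.05138124,  1.16481588]), 'orientation': array([ 0.07879964, -0.08740593, -1.54988904])}
{'intrinsics': array([[359.88462781,   0.        , 261.83869309],
       [  0.        , 359.88462781, 188.7337049 ],
       [  0.        ,   0.        ,   1.        ]]), 'position': array([0.30007738, 0.58136258, 0.58947209]), 'orientation': array([ 0.28469793, -1.21926415, -2.46758762])}
{'clock': 0.1, 'joints': array([ 1.00688336,  0.47774299,  0.0223774 ,  1.55635673, -0.01151776,
        1.10933003, -0.08309328]), 'qvel': array([ 0.00036429, -0.00125581,  0.00273557, -0.00203877,  0.00031606,
        0.00034641,  0.00184066]), 'tau': array([ 5.28838325e-03, -5.97760856e+01,  1.61428783e+00, -2.81954080e+01,
        1.28572300e-02,  5.07191449e-03, -2.71413518e-05]), 'tcp_pos': array([ 0.29686275, -0.6056054 ,  0.23040474]), 'orientation': array([-0.45705205,  1.97008679, -1.96679012]), 'contact_force': array([0.15462622, 0.60881705, 0.10852146]), 'moment': array([0.05087782, 0.00699447, 0.07394585]), 'grip_width': 0.08534989196443972}
```

View pics/top0.png

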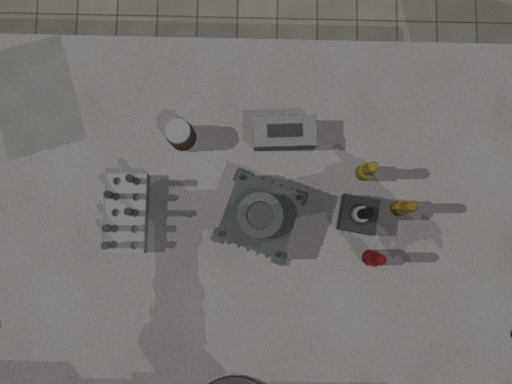

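View pics/side0.png

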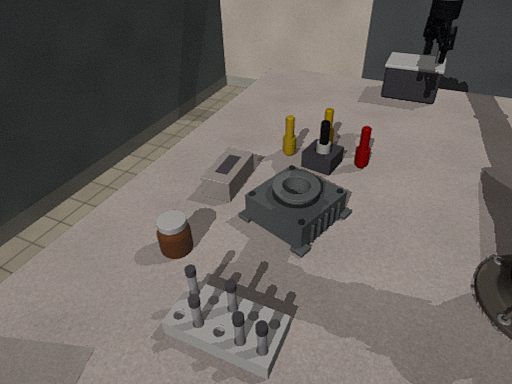

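The candidates in the top view are yellow (367,171), yellow (403,208), red (374,258) and the white and black one standing in the grey holder (361,214). The last fits the description because of its colours and because it is in the socket. I'll confirm that with a crop and measure.

```bash
cat >> h.py <<'E'
def load(fn): return dict(np.load('pics/'+fn+'.npz'))
def ray(f,uv):
    uv=np.atleast_2d(uv).astype(float);K=f['intrinsics']
    d=np.c_[(uv[:,0]-K[0,2])/K[0,0],-(uv[:,1]-K[1,2])/K[1,1],-np.ones(len(uv))]
    return f['position'],R.from_rotvec(f['orientation']).apply(d)
def onz(f,uv,z):
    p,d=ray(f,uv); return p+d*((z-p[2])/d[:,2])[:,None]
def proj(f,P):
    c=R.from_rotvec(f['orientation']).inv().apply(np.atleast_2d(P)-f['position']);K=f['intrinsics']
    return np.c_[K[0,2]+K[0,0]*c[:,0]/-c[:,2],K[1,2]+K[1,1]*c[:,1]/c[:,2]]
def tri(f1,a,f2,b):
    p,d=ray(f1,a);q,e=ray(f2,b);d=d[0]/np.linalg.norm(d[0]);e=e[0]/np.linalg.norm(e[0])
    s=np.linalg.lstsq(np.c_[d,-e],q-p,rcond=None)[0];return (p+s[0]*d+q+s[1]*e)/2,np.linalg.norm(p+s[0]*d-q-s[1]*e)
def crop(f,x,y,w,h,s,fn):
    i=cv2.cvtColor(f['pixels'][y:y+h,x:x+w],cv2.COLOR_RGB2BGR)
    i=cv2.resize(i,None,fx=s,fy=s,interpolation=cv2.INTER_CUBIC); i=cv2.convertScaleAbs(i,alpha=1.6,beta=10)
    cv2.imwrite('pics/'+fn,i)
E
python3 - <<'E'
from h import *
t=load('top0');s=load('side0')
crop(t,205,155,220,125,3.6,'c1.png'); crop(s,230,90,150,160,3.7,'c2.png')
E
```

```text
(no output)
```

View pics/c1.png

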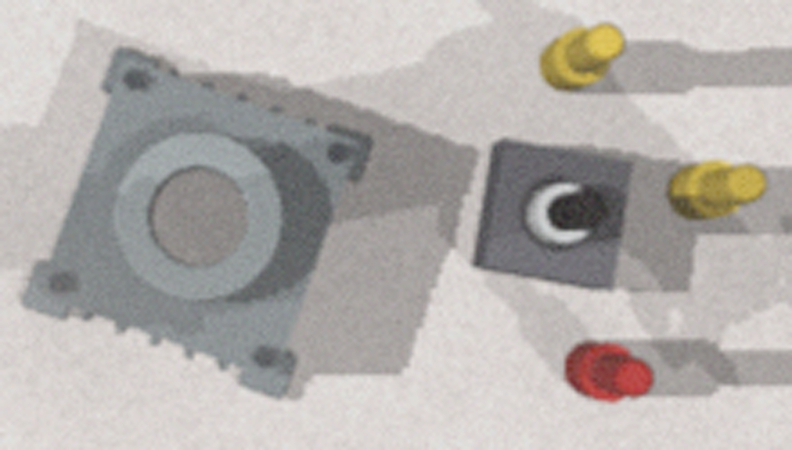

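View pics/c2.png

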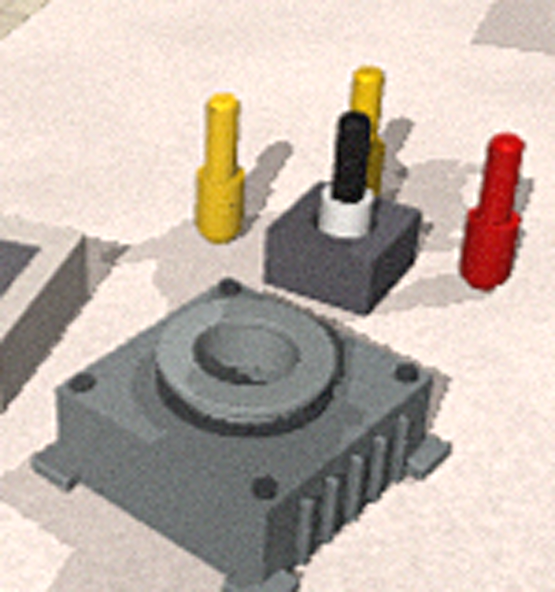

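```bash
python3 - <<'E'
from h import *
t=load('top0');s=load('side0')
c=lambda a:(np.array(a,float)+.5)/3.6-.5+[205,155]
c2=lambda a:(np.array(a,float)+.5)/3.7-.5+[230,90]
b=onz(t,c([(137,79),(340,152),(266,357),(63,282)]),.074);print('bolts',b,b.mean(0))
b2=onz(s,c2([(231,287),(407,372),(264,488),(82,382)]),.074);print('side',b2,b2.mean(0))
for P in (b,b2):
  e=P[1]-P[0];print(np.arctan2(e[1],e[0])+np.pi/2, np.arctan2(*(P[0]-P[3])[1::-1]))
# holder corners top: (495,141),(633,158),(615,290),(475,267) 
h=onz(t,c([(500,143),(633,158),(615,290),(480,267)]),.05);print('holder',h,h.mean(0))
h2=onz(s,c2([(318,182),(422,210),(372,263),(266,230)]),.05);print(h2,h2.mean(0))
# drift black top z=.138
g=cv2.cvtColor(t['pixels'],cv2.COLOR_RGB2GRAY)
hsv=cv2.cvtColor(t['pixels'],cv2.COLOR_RGB2HSV)
print(g[205:225,345:382])
E
```

```text
bolts [[ 0.60725898 -0.01065973  0.074     ]
 [ 0.56020496 -0.14910068  0.074     ]
 [ 0.42198299 -0.10107421  0.074     ]
 [ 0.46918474  0.03570731  0.074     ]] [ 0.51465792 -0.05628183  0.074     ]
side [[ 0.55501365 -0.14699647  0.074     ]
 [ 0.41864546 -0.10012197  0.074     ]
 [ 0.46525454  0.03827528  0.074     ]
 [ 0.60342332 -0.00943191  0.074     ]] [ 0.51058425 -0.05456877  0.074     ]
-0.327635592207451 -0.32398006980805893
4.3813064632214545 -1.9091673323010607
holder [[ 0.57067455 -0.26199789  0.05      ]
 [ 0.56205462 -0.3541223   0.05      ]
 [ 0.47096998 -0.34092333  0.05      ]
 [ 0.48491636 -0.24821336  0.05      ]] [ 0.52215388 -0.30131422  0.05      ]
[[ 0.55590227 -0.35265377  0.05      ]
 [ 0.46717547 -0.34162887  0.05      ]
 [ 0.48204894 -0.25181027  0.05      ]
 [ 0.56990966 -0.26545826  0.05      ]] [ 0.51875908 -0.30288779  0.05      ]
[[ 56  56  56  58  64  63  61  57  51  49  42  38  36  38  47  51  56  58
   64  55  61  58  61  61  58  61  62  55  59  59  59  58  61  58  62  78
   81]
 [ 58  54  62  60  57  59  55  53  46  42  48  54  62  80  96 105 10
[... 2177 characters left out ...]
 122 121 118 113  88  57  44  46  44  48  40  45  41  42  56  80  80  81
   81]
 [ 67  66  65  62  66  68  64  52  52  55  70  82  84  93 107 115 119 119
  114 103  93  76  51  45  46  46  44  43  50  51  53  60  69  81  82  83
   83]
 [ 67  64  66  64  67  69  67  67  56  50  49  57  60  58  70  82  79  84
   77  68  59  51  52  54  59  52  61  59  53  59  60  62  72  84  80  85
   80]
 [ 60  71  65  67  67  66  67  67  68  60  52  51  46  49  48  38  51  50
   44  52  53  59  61  60  59  62  62  61  67  63  60  71  77  81  79  81
   81]
 [ 67  70  64  63  64  65  68  66  67  68  60  59  63  45  52  48  52  51
   59  60  66  63  63  65  66  68  60  64  69  68  68  72  89  87  85  80
   78]]
```

```bash
python3 - <<'E'
from h import *
t=load('top0');s=load('side0')
print('drift top view', onz(t,[[359.1,213.6]],.072))
c2=lambda a:(np.array(a,float)+.5)/3.7-.5+[230,90]
print('side grip top', onz(s,c2([[355,118]]),.138))
# white in side: left/right edges
print('side shoulder', onz(s,c2([[347,194]]),.072))
for n,f in(('top',t),('side',s)):
  hsv=cv2.cvtColor(f['pixels'],cv2.COLOR_RGB2HSV)
  for nm,lo,hi in(('y',(18,120,60),(40,255,255)),('r',(0,150,60),(8,255,255))):
    m=cv2.inRange(hsv,lo,hi);k,_,st,ce=cv2.connectedComponentsWithStats(m)
    for i in range(1,k):
      if st[i][4]>40: print(n,nm,st[i],ce[i],onz(f,[ce[i]],.06))
print(R.from_rotvec(r.get_obs()['orientation']).as_matrix())
# flange ellipse top
c=lambda a:(np.array(a,float)+.5)/3.6-.5+[205,155]
print('cup top', onz(t,c([[198,215]]),.095), 'side',onz(s,c2([[250,345]]),.095))
a=onz(t,c([[114,215],[281,215],[198,132],[198,299]]),.095);print(a)
E
```

```text
drift top view [[ 0.52237652 -0.29574036  0.072     ]]
side grip top [[ 0.5182253  -0.30234095  0.138     ]]
side shoulder [[ 0.51925316 -0.30530281  0.072     ]]
top y [355 162  23  18 267] [365.92134831 170.16104869] [[ 0.63121207 -0.31583935  0.06      ]]
top y [391 200  26  15 275] [403.77090909 206.47272727] [[ 0.5426739  -0.40874825  0.06      ]]
top r [365 252  21  14 124] [375.18548387 259.62903226] [[ 0.4117805  -0.33715558  0.06      ]]
side y [325 108   9  33 154] [329.62987013 119.85064935] [[ 0.54728202 -0.47147591  0.06      ]]
side y [283 115  13  41 405] [289.15555556 136.59259259] [[ 0.62802562 -0.31768339  0.06      ]]
side r [355 126  17  43 361] [363.11357341 147.88642659] [[ 0.41161003 -0.33767889  0.06      ]]
[[-8.97908728e-01 -8.62777301e-04  4.40180840e-01]
 [-4.40181667e-01  1.47465706e-03 -8.97907526e-01]
 [ 1.25578450e-04 -9.99998540e-01 -1.70388619e-03]]
cup top [[ 0.514833   -0.05382283  0.095     ]] side [[ 0.51074802 -0.0609548   0.095     ]]
[[ 0.51376462  0.00162358  0.095     ]
 [ 0.51588938 -0.10864593  0.095     ]
 [ 0.56988872 -0.05275838  0.095     ]
 [ 0.45971861 -0.05488843  0.095     ]]
```

send_rows(
  rows="0.028 0.038 0 0 0 0;0.028 0.038 0 0 0 0;0.028 0.038 0 0 0 0;0.028 0.038 0 0 0 0;0.028 0.038 0 0 0 0;0.028 0.038 0 0 0 0;0.028 0.038 0 0 0 0;0.027 0.038 0 0 0 0;0 0 0 0 0 0;0 0 0 0 0 0",
  grip=0.0854,
  grip_force=60,
)

```text
clock: 1.1
tcp_pos: [0.5207, -0.3006, 0.2309]
orientation: [-0.46, 1.967, -1.966]
contact_force: [-0.1, -0.5, -0.3]
grip_width: 0.0852
```

```bash
python3 - <<'E'
from h import *
s=grab('side','side1.png');crop(s,230,30,190,150,3.7,'c3.png')
t=grab('top','top1.png')
E
```

```text
(no output)
```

View pics/c3.png

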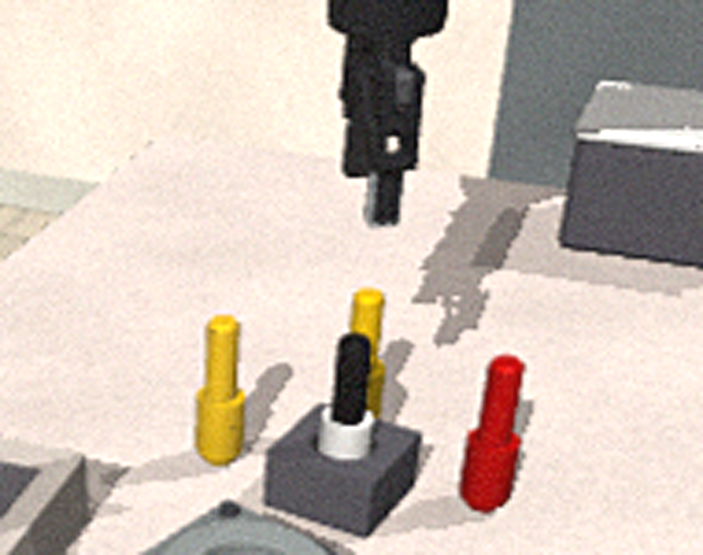

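```bash
python3 - <<'E'
from h import *
s=load('side1');P=proj(s,[[.5207,-.3006,.244],[.5207,-.3006,.138],[.5207,-.3006,.072]]);print(((P-[230,30]+.5)*3.7-.5))
E
```

```text
[[364.79553767 200.85848469]
 [351.07537215 340.40462626]
 [343.40077568 418.46201729]]
```

send_rows(
  rows="0 -0.001 -0.04 0 0 0;0 0 -0.04 0 0 0;0 0 -0.04 0 0 0;0 0 -0.036 0 0 0;0 0 0 0 0 0;0 0 0 0 0 0",
)

```text
clock: 1.8
tcp_pos: [0.5194, -0.3044, 0.0756]
orientation: [-0.456, 1.97, -1.97]
contact_force: [0.7, -0.2, 0.5]
grip_width: 0.0858
```

send_rows(
  rows="0 0 0 0 0 0;0 0 0 0 0 0;0 0 0 0 0 0;0 0 0 0 0 0;0 0 0 0 0 0;0 0 0 0 0 0;0 0 0 0 0 0;0 0 0 0 0 0",
  grip=0.015,
  grip_force=70,
)

```text
clock: 2.6
tcp_pos: [0.5207, -0.3031, 0.0764]
orientation: [-0.456, 1.967, -1.968]
contact_force: [-0.1, 2.4, 7.0]
grip_width: 0.0241
```

send_rows(
  rows="0 0 0.015 0 0 0;0 0 0.03 0 0 0;0 0 0.035 0 0 0;0 0 0.035 0 0 0;0 0 0.025 0 0 0;0 0 0 0 0 0;0 0 0 0 0 0",
)

```text
clock: 3.3
tcp_pos: [0.5199, -0.303, 0.2157]
orientation: [-0.456, 1.968, -1.969]
contact_force: [-0.3, -0.5, -3.1]
grip_width: 0.0245
```

```bash
python3 - <<'E'
from h import *
s=grab('side','side2.png');crop(s,230,30,190,150,3.7,'c4.png')
print(r.get_obs()['tcp_pos'])
E
```

```text
[ 0.51933    -0.30271673  0.21453852]
```

View pics/c4.png

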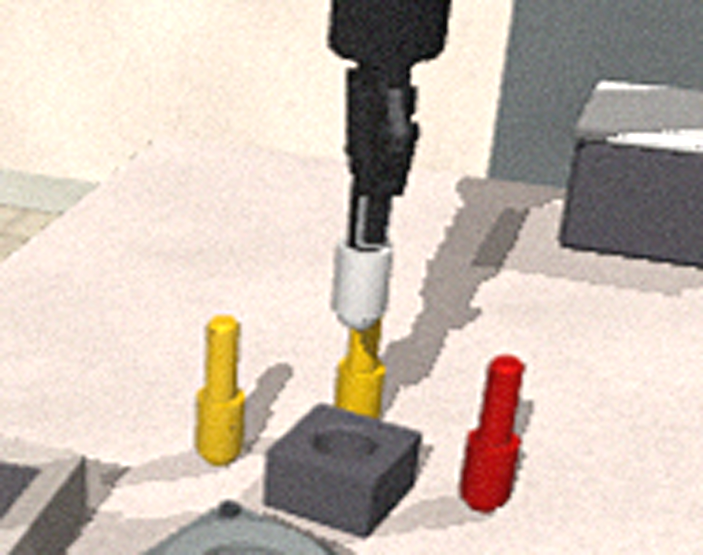

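send_rows(
  rows="-0.0045 0.041 0 0 0 0;-0.0045 0.041 0 0 0 0;-0.0045 0.041 0 0 0 0;-0.004 0.041 -0.015 0 0 0;-0.004 0.04 -0.02 0 0 0;0 0 0 0 0 0;0 0 0 0 0 0",
)

```text
clock: 4.05
tcp_pos: [0.4972, -0.098, 0.1786]
orientation: [-0.463, 1.969, -1.967]
contact_force: [0.2, -1.2, -1.7]
grip_width: 0.0246
```

```bash
python3 - <<'E'
from h import *
print(r.get_obs()['tcp_pos'])
s=grab('side','side3.png');crop(s,230,70,150,160,3.7,'c5.png')
t=grab('top','top3.png');crop(t,205,140,160,140,4,'c6.png')
o=r.get_obs();print(o['tcp_pos'],o['contact_force'])
p=o['tcp_pos'];print((proj(s,[[p[0],p[1],p[2]-.0644]])-[230,70]+.5)*3.7-.5)
E
```

```text
[ 0.49721479 -0.09800916  0.17859717]
[ 0.49829686 -0.10017274  0.17973989] [ 0.33277149 -0.77189949 -2.37701676]
[[291.08987076 364.12340092]]
```

View pics/c5.png

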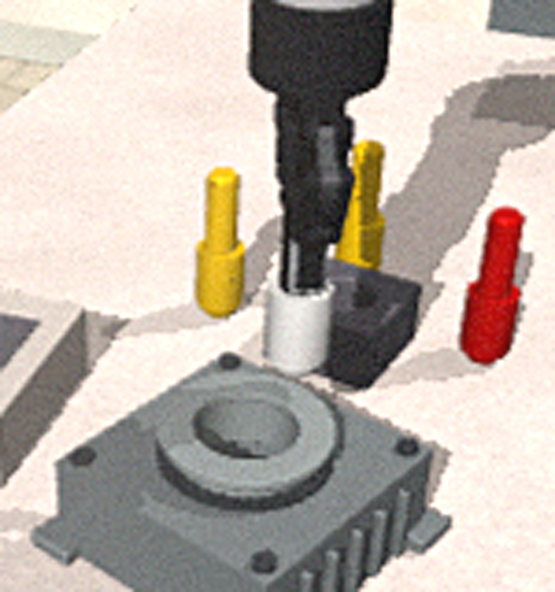

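View pics/c6.png

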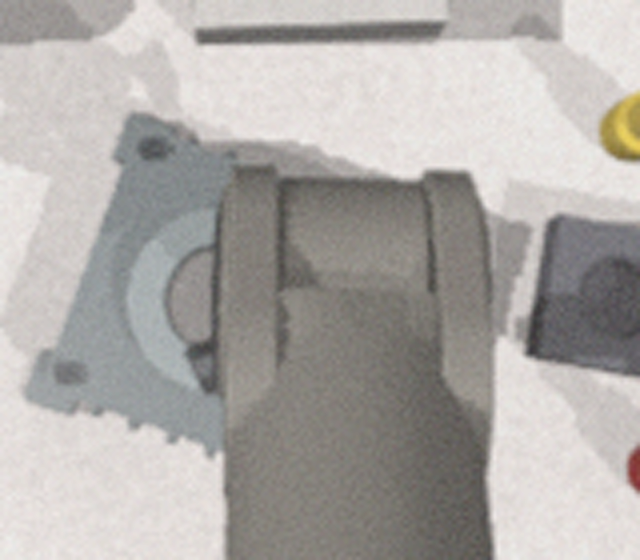

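```bash
python3 - <<'E'
from h import *
s=load('side3');print(onz(s,[[(299.5)/3.7-.5+230,(364.5)/3.7-.5+70]],.1148))
print(onz(s,[[(299.5)/3.7-.5+230,(361.5)/3.7-.5+70]],.1148))
E
```

```text
[[ 0.49395881 -0.10304661  0.1148    ]]
[[ 0.4950373  -0.10630519  0.1148    ]]
```

send_rows(
  rows="0.0015 0.003 -0.01 0 0 0;0 0 -0.003 0 0 0;0 0 -0.0015 0 0 0;0 0 0 0 0 0",
)

```text
clock: 4.55
tcp_pos: [0.4999, -0.0965, 0.1654]
orientation: [-0.457, 1.969, -1.969]
contact_force: [-0.1, -0.6, -2.1]
grip_width: 0.0246
```

send_rows(
  rows="0 0 -0.0015 0 0 0;0 0 -0.0015 0 0 0",
)

```text
clock: 4.75
tcp_pos: [0.5003, -0.0962, 0.1629]
orientation: [-0.456, 1.968, -1.968]
contact_force: [0.3, -0.3, -1.9]
grip_width: 0.0246
```

send_rows(
  rows="0 0 -0.0015 0 0 0;0 0 -0.0015 0 0 0",
)

```text
clock: 4.95
tcp_pos: [0.5004, -0.0961, 0.1601]
orientation: [-0.456, 1.968, -1.968]
contact_force: [-1.5, 0.3, 4.9]
grip_width: 0.0244
```

send_rows(
  rows="0 0 0.012 0 0 0;0.0145 0.0435 0 0 0 0;0.0145 0.0435 0 0 0 0;0 0 -0.004 0 0 0;0 0 0 0 0 0",
)

```text
clock: 5.45
tcp_pos: [0.5292, -0.0077, 0.1681]
orientation: [-0.459, 1.967, -1.966]
contact_force: [-0.9, -1.4, -3.2]
grip_width: 0.0245
```

send_rows(
  rows="0 0 -0.003 0 0 0;0 0 -0.0015 0 0 0;0 0 -0.0015 0 0 0",
)

```text
clock: 5.75
tcp_pos: [0.5289, -0.0103, 0.1617]
orientation: [-0.455, 1.969, -1.97]
contact_force: [0.2, 0.1, -2.6]
grip_width: 0.0243
```

send_rows(
  rows="0 0 -0.0015 0 0 0;0 0 -0.001 0 0 0",
)

```text
clock: 5.95
tcp_pos: [0.529, -0.0095, 0.1592]
orientation: [-0.456, 1.969, -1.969]
contact_force: [-0.1, -0.5, -1.8]
grip_width: 0.0242
```

send_rows(
  rows="0 0 -0.0015 0 0 0;0 0 -0.0015 0 0 0",
)

```text
clock: 6.15
tcp_pos: [0.5294, -0.0092, 0.1569]
orientation: [-0.456, 1.968, -1.968]
contact_force: [-3.1, 0.7, 5.3]
grip_width: 0.0243
```

send_rows(
  rows="0 0 0.014 0 0 0;-0.029 -0.014 0 0 0 0;-0.029 -0.0145 0 0 0 0;0 0 -0.006 0 0 0;0 0 -0.002 0 0 0;0 0 -0.0015 0 0 0",
)

```text
clock: 6.75
tcp_pos: [0.4721, -0.0371, 0.1613]
orientation: [-0.455, 1.967, -1.967]
contact_force: [0.1, 0.4, -1.8]
grip_width: 0.0244
```

send_rows(
  rows="0 0 -0.0015 0 0 0;0 0 -0.0015 0 0 0",
)

```text
clock: 6.95
tcp_pos: [0.4719, -0.0371, 0.1578]
orientation: [-0.457, 1.968, -1.967]
contact_force: [1.0, -0.1, -2.5]
grip_width: 0.0244
```

send_rows(
  rows="0 0 -0.0015 0 0 0;0 0 -0.001 0 0 0",
)

```text
clock: 7.15
tcp_pos: [0.4718, -0.0372, 0.1558]
orientation: [-0.456, 1.968, -1.968]
contact_force: [-0.9, 1.3, 5.4]
grip_width: 0.0246
```

send_rows(
  rows="0 0 0.014 0 0 0;0.043 -0.0155 0 0 0 0;0.043 -0.0155 0 0 0 0;0 0 -0.006 0 0 0;0 0 -0.002 0 0 0;0 0 -0.0015 0 0 0",
)

```text
clock: 7.75
tcp_pos: [0.5562, -0.0683, 0.1592]
orientation: [-0.458, 1.969, -1.968]
contact_force: [0.2, -0.6, 3.0]
grip_width: 0.0244
```

send_rows(
  rows="0 0 -0.0015 0 0 0;0 0 -0.002 0 0 0",
)

```text
clock: 7.95
tcp_pos: [0.5566, -0.0683, 0.1571]
orientation: [-0.457, 1.968, -1.968]
contact_force: [-2.1, 0.4, 5.8]
grip_width: 0.0247
```

send_rows(
  rows="0 0 -0.002 0 0 0;0 0 -0.002 0 0 0",
)

```text
clock: 8.15
tcp_pos: [0.5569, -0.0685, 0.1533]
orientation: [-0.456, 1.967, -1.968]
contact_force: [-2.0, -0.6, 6.1]
grip_width: 0.0244
```

send_rows(
  rows="0 0 0.012 0 0 0;-0.0285 -0.014 0 0 0 0;-0.0285 -0.014 0 0 0 0;0 0 -0.006 0 0 0;0 0 -0.002 0 0 0;0 0 -0.002 0 0 0",
)

```text
clock: 8.75
tcp_pos: [0.5004, -0.0964, 0.155]
orientation: [-0.457, 1.968, -1.968]
contact_force: [-4.0, -1.9, 6.6]
grip_width: 0.0243
```

send_rows(
  rows="0 0 -0.002 0 0 0;0 0 -0.002 0 0 0",
)

```text
clock: 8.95
tcp_pos: [0.5004, -0.0967, 0.151]
orientation: [-0.458, 1.968, -1.969]
contact_force: [-4.5, -2.3, 8.0]
grip_width: 0.025
```

send_rows(
  rows="0 0 0.012 0 0 0;-0.015 0.029 0 0 0 0;-0.0145 0.0295 0 0 0 0;0 0 -0.006 0 0 0;0 0 -0.002 0 0 0;0 0 -0.002 0 0 0",
)

```text
clock: 9.55
tcp_pos: [0.4716, -0.0382, 0.1528]
orientation: [-0.455, 1.968, -1.968]
contact_force: [-1.9, 3.6, 5.2]
grip_width: 0.0244
```

send_rows(
  rows="0 0 -0.002 0 0 0;0 0 -0.002 0 0 0",
)

```text
clock: 9.75
tcp_pos: [0.4714, -0.0381, 0.149]
orientation: [-0.455, 1.969, -1.968]
contact_force: [-4.1, 3.3, 8.4]
grip_width: 0.0246
```

send_rows(
  rows="0 0 0.012 0 0 0;0.029 0.014 0 0 0 0;0.0285 0.0145 0 0 0 0;0 0 -0.006 0 0 0;0 0 -0.002 0 0 0;0 0 -0.002 0 0 0",
)

```text
clock: 10.35
tcp_pos: [0.5274, -0.0106, 0.1501]
orientation: [-0.457, 1.969, -1.97]
contact_force: [-1.2, 0.4, -1.1]
grip_width: 0.0244
```

send_rows(
  rows="0 0 -0.002 0 0 0;0 0 -0.001 0 0 0",
)

```text
clock: 10.55
tcp_pos: [0.5278, -0.0103, 0.1479]
orientation: [-0.456, 1.968, -1.969]
contact_force: [-2.3, -0.8, 4.7]
grip_width: 0.0247
```

send_rows(
  rows="0 0 0.01 0 0 0;0.0145 -0.029 0 0 0 0;0.0145 -0.029 0 0 0 0;0 0 -0.006 0 0 0;0 0 -0.002 0 0 0;0 0 -0.001 0 0 0",
)

```text
clock: 11.15
tcp_pos: [0.5569, -0.0674, 0.1486]
orientation: [-0.457, 1.967, -1.968]
contact_force: [-1.1, -2.5, 2.4]
grip_width: 0.0244
```

send_rows(
  rows="0 0 -0.001 0 0 0;0 0 -0.001 0 0 0;0 0 -0.001 0 0 0",
)

```text
clock: 11.45
tcp_pos: [0.5574, -0.0674, 0.1463]
orientation: [-0.456, 1.967, -1.968]
contact_force: [-2.2, -2.6, 12.2]
grip_width: 0.0242
```

send_rows(
  rows="0 0 -0.001 0 0 0;0 0 0 0 0 0",
)

```text
clock: 11.65
tcp_pos: [0.5576, -0.0674, 0.1462]
orientation: [-0.456, 1.966, -1.968]
contact_force: [-3.7, -1.9, 13.8]
grip_width: 0.0244
```

send_rows(
  rows="0 0 0.01 0 0 0;-0.0285 -0.0145 0 0 0 0;-0.0285 -0.0145 0 0 0 0;0 0 -0.006 0 0 0;0 0 -0.002 0 0 0;0 0 -0.001 0 0 0",
)

```text
clock: 12.25
tcp_pos: [0.4993, -0.0969, 0.1463]
orientation: [-0.46, 1.969, -1.97]
contact_force: [-9.6, -3.2, 21.1]
grip_width: 0.0246
```

send_rows(
  rows="0 0 -0.001 0 0 0;0 0 -0.001 0 0 0;0 0 0 0 0 0",
)

```text
clock: 12.55
tcp_pos: [0.5004, -0.0965, 0.146]
orientation: [-0.458, 1.967, -1.969]
contact_force: [-10.1, -2.1, 28.2]
grip_width: 0.0239
```

send_rows(
  rows="0 0 0.012 0 0 0;-0.0145 0.029 0 0 0 0;-0.0145 0.0295 0 0 0 0;0 0 -0.006 0 0 0;0 0 -0.002 0 0 0;0 0 -0.001 0 0 0",
)

```text
clock: 13.15
tcp_pos: [0.4719, -0.0369, 0.1467]
orientation: [-0.456, 1.969, -1.966]
contact_force: [-3.8, 4.7, 7.3]
grip_width: 0.0245
```

send_rows(
  rows="0 0 -0.001 0 0 0;0 0 -0.001 0 0 0;0 0 0 0 0 0",
)

```text
clock: 13.45
tcp_pos: [0.4723, -0.0369, 0.1461]
orientation: [-0.455, 1.969, -1.966]
contact_force: [-6.9, 5.0, 18.0]
grip_width: 0.0246
```

Front is home. Next is left: (0.057, 0.028).

send_rows(
  rows="0 0 0.012 0 0 0;0.0285 0.014 0 0 0 0;0.0285 0.014 0 0 0 0;0 0 -0.007 0 0 0;0 0 -0.002 0 0 0;0 0 -0.001 0 0 0",
)

```text
clock: 14.05
tcp_pos: [0.5286, -0.0104, 0.1466]
orientation: [-0.454, 1.968, -1.968]
contact_force: [0.9, 1.1, 4.4]
grip_width: 0.0241
```

send_rows(
  rows="0 0 -0.001 0 0 0;0 0 -0.001 0 0 0;0 0 0 0 0 0",
)

```text
clock: 14.35
tcp_pos: [0.5288, -0.0103, 0.1462]
orientation: [-0.453, 1.967, -1.968]
contact_force: [-1.3, 0.8, 10.5]
grip_width: 0.0246
```

send_rows(
  rows="0 0 -0.0015 0 0 0;0 0 0 0 0 0",
)

```text
clock: 14.55
tcp_pos: [0.5292, -0.0102, 0.1459]
orientation: [-0.452, 1.966, -1.968]
contact_force: [-4.8, 0.9, 22.1]
grip_width: 0.0246
```

send_rows(
  rows="0 0 0.012 0 0 0;0.0145 -0.029 0 0 0 0;0.0145 -0.029 0 0 0 0;0 0 -0.007 0 0 0;0 0 -0.003 0 0 0;0 0 -0.002 0 0 0;0 0 0 0 0 0",
)

```text
clock: 15.25
tcp_pos: [0.5579, -0.0716, 0.1459]
orientation: [-0.453, 1.964, -1.974]
contact_force: [-4.0, -7.8, 19.5]
grip_width: 0.0245
```

send_rows(
  rows="0 0 0.03 0 0 0;-0.001 -0.001 0.03 0 0 0;-0.0075 -0.046 0 0 0 0;-0.0075 -0.046 0 0 0 0;-0.0075 -0.046 0 0 0 0;-0.0075 -0.046 0 0 0 0;-0.0075 -0.046 0 0 0 0;0 0 0 0 0 0;0 0 0 0 0 0",
)

```text
clock: 16.15
tcp_pos: [0.5172, -0.2995, 0.2022]
orientation: [-0.456, 1.972, -1.969]
contact_force: [0.3, -0.0, -2.8]
grip_width: 0.0244
```

```bash
python3 - <<'E'
from h import *
s=grab('side','side5.png');crop(s,230,70,150,160,3.7,'c7.png')
o=r.get_obs();print(o['tcp_pos'],o['contact_force'])
E
```

```text
[ 0.51802716 -0.2977816   0.20225376] [ 0.09191273  0.25729152 -2.05942746]
```

View pics/c7.png

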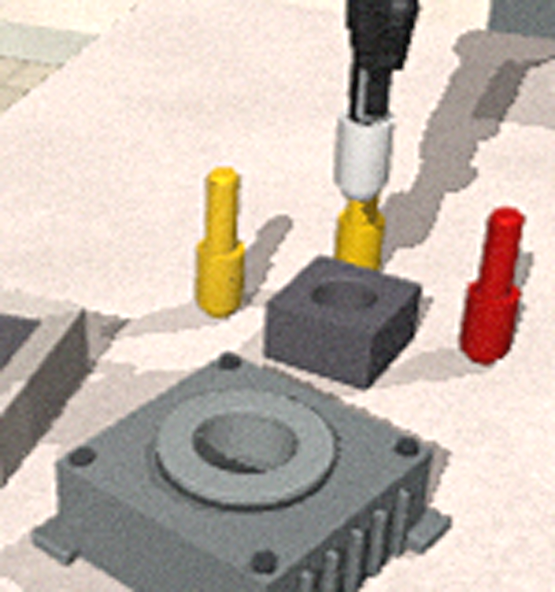

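```bash
python3 - <<'E'
from h import *
s=load('side5');c=lambda u,v:[[(u+.5)/3.7-.5+230,(v+.5)/3.7-.5+70]]
print(onz(s,c(361,194),.138),onz(s,c(345,296),.05))
s=load('side2');c=lambda u,v:[[(u+.5)/3.7-.5+230,(v+.5)/3.7-.5+30]]
print(onz(s,c(361,324),.150),onz(s,c(345,443),.05))
E
```

```text
[[ 0.51324767 -0.30091604  0.138     ]] [[ 0.51745425 -0.30057969  0.05      ]]
[[ 0.51570872 -0.30538819  0.15      ]] [[ 0.51788996 -0.30202615  0.05      ]]
```

send_rows(
  rows="0.0025 -0.003 -0.02 0 0 0;0 0 -0.04 0 0 0;0 0 -0.03 0 0 0;0 0 0 0 0 0",
)

```text
clock: 16.6
tcp_pos: [0.5185, -0.298, 0.1086]
orientation: [-0.467, 1.975, -1.962]
contact_force: [-0.6, 0.4, -2.8]
grip_width: 0.0246
```

send_rows(
  rows="0 0 -0.015 0 0 0;0 0 -0.012 0 0 0;0 0 -0.005 0 0 0;0 0 -0.002 0 0 0;0 0 0 0 0 0",
)

```text
clock: 17.1
tcp_pos: [0.5213, -0.3022, 0.0791]
orientation: [-0.456, 1.968, -1.968]
contact_force: [-0.3, -0.5, -2.0]
grip_width: 0.0243
```

send_rows(
  rows="0 0 -0.0015 0 0 0;0 0 -0.001 0 0 0;0 0 0 0 0 0",
)

```text
clock: 17.4
tcp_pos: [0.5213, -0.3022, 0.0765]
orientation: [-0.456, 1.968, -1.969]
contact_force: [-0.2, -0.4, -2.6]
grip_width: 0.0243
```

send_rows(
  rows="0 0 -0.0015 0 0 0;0 0 0 0 0 0",
)

```text
clock: 17.6
tcp_pos: [0.5215, -0.3023, 0.0764]
orientation: [-0.456, 1.967, -1.969]
contact_force: [-3.2, 2.1, 9.3]
grip_width: 0.0245
```

On the floor. Next I release slowly and retreat.

send_rows(
  rows="0 0 0.001 0 0 0;0 0 0 0 0 0;0 0 0 0 0 0;0 0 0 0 0 0;0 0 0 0 0 0;0 0 0 0 0 0",
  grip=0.0854,
)

```text
clock: 18.2
tcp_pos: [0.5211, -0.3021, 0.0757]
orientation: [-0.457, 1.968, -1.968]
contact_force: [-0.2, 0.2, 0.2]
grip_width: 0.0856
```

send_rows(
  rows="0 0 0.03 0 0 0;0 0 0.04 0 0 0;0 0 0.04 0 0 0;0 0 0.04 0 0 0;-0.028 -0.038 0 0 0 0;-0.028 -0.038 0 0 0 0;-0.028 -0.038 0 0 0 0;-0.028 -0.038 0 0 0 0;-0.028 -0.038 0 0 0 0;-0.028 -0.038 0 0 0 0;0 0 0 0 0 0;0 0 0 0 0 0",
)

```text
clock: 19.4
tcp_pos: [0.3517, -0.5311, 0.2255]
orientation: [-0.454, 1.971, -1.97]
contact_force: [0.9, -0.1, -0.0]
grip_width: 0.0854
```

```bash
python3 - <<'E'
from h import *
s=grab('side','side6.png');crop(s,230,70,150,160,3.7,'c8.png')
t=grab('top','top6.png');crop(t,205,155,220,125,3.6,'c9.png')
o=r.get_obs();print(o['clock'],o['tcp_pos'],o['contact_force'],o['grip_width'])
E
```

```text
19.5 [ 0.35423983 -0.52897439  0.2256237 ] [ 0.86198115 -0.49125165  0.12680092] 0.08523460874957221
```

View pics/c8.png

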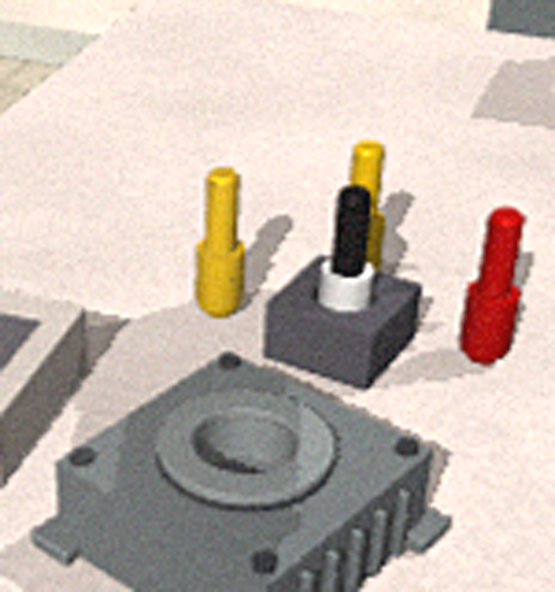

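View pics/c9.png

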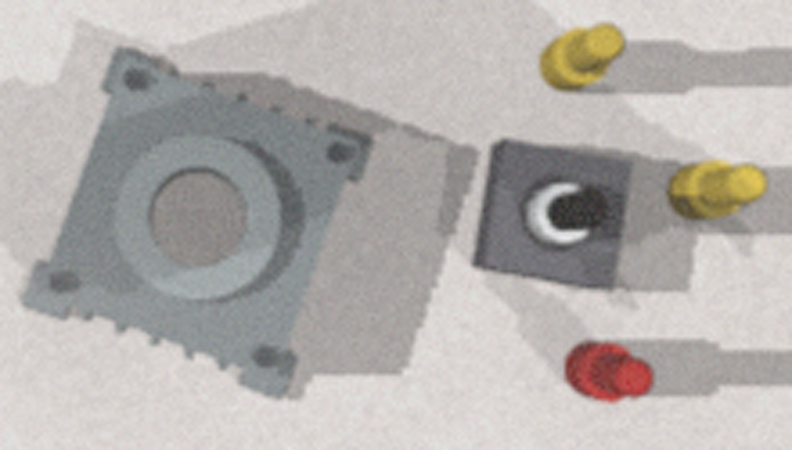

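The pictures show the flange flat and close on the ring, the drift upright in the holder at top crop (565,212), and the look-alikes unmoved. Handing in.

```bash
python3 -c "
from bench import r
print(r.hand_in())"
```

```text
the job is handed in; nothing more can be done
None
```

I tapped the cup down on alternate sides of its rim with the drift until it sat on the spacer ring. I then stood the drift back in its holder and handed the job in at about 19.5 s of the 53 s; no verdict was reported.

- **Cup:** The first probing put three sides about 10 to 13 mm above home, with the right side about 3 mm higher than the left. At the end all four sides stopped hard at the same tool height. By my drift-tip estimate that puts the flange's upper face about 82 mm above the bench, which is its home height. The probed heights and my estimates for the sides not being tapped kept opposite sides within about 5 mm of each other.
- **Drift:** It touched the socket floor at the same tool height at which I had picked it up. The last pictures show it upright in the holder and the gripper well clear of everything.
- **Other things:** The last close-ups show the red and yellow look-alikes where they were. I did not re-check the tube rack, jar and carton in the last pictures; the arm and the drift stayed away from them throughout.
- **Disagreement between checks:** The two cameras differed by about 4 mm in x. I used a compromise between them, and the taps and the drift's return both worked with it.

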